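# Set the tilt of the payment-code panel on a shop counter

## Robot

A 6-joint arm with a two-finger parallel gripper is mounted at the origin on the work surface. World frame = base frame: x ahead of the robot, y to its left, z up, the work surface at z = 0. Lengths are in mm, angles in degrees, forces in N, time in s.
With the tool pointing down it reaches from about 350 to 850 mm from the base axis. Payload 8.1 kg.
Tool frame: the origin (TCP) lies on the front face of the gripper's body, between the roots of the fingers; the fingertips stand r.finger_overhang ahead of it and the grasp point (between the pads) lies 54 mm ahead of it (r.finger_overhang is the distance from the TCP to the fingertips, in mm); y points along the fingers, z is the direction in which the jaws open and shut, and the axes are right-handed (so a half turn about y gives the same grasp; the last joint's range is limited). The gripper opens to 85 mm and grips with 20 to 120 N. Pads are 22 mm wide; open, the fingers measure 114 mm over their backs; the gripper's body (76 mm by 85 mm) begins 54 mm behind the grasp point. The pads swing forward as they close: fully open they stand 13 mm farther back than shut.
Start: joints at [61.169, 7.471, 85.268, -0, 87.261, -4.893], TCP at [243.43, 548.405, 303.892] pointing down, gripper open.
Joint ranges: [-169.43, 169.43], [-51.17, 129.36], [1.28, 143.12], [-76.62, 256.62], [0, 156.53], [-152.29, 152.29]. Speed limits (degrees/s): [136.94, 136.94, 159.86, 180, 180, 180].

## Interface

Orientations are given as [roll, pitch, yaw] about the fixed x, y, z axes, in that order (R = Rz(yaw) Ry(pitch) Rx(roll)).
In Python, from bench import r gives the robot as it stands. The module is installed in compiled form; this text tells all that it offers.
- The arm moves only by the tool arm_command, never from a script. Its argument "increments" is a list of rows, each a list of 6 numbers: the shift along the tool's x, y, z in m, then the turn, a rotation vector about the tool's x, y, z in rad. In form: [[tx, ty, tz, wx, wy, wz], ...]. A call has exactly 10 rows; each row is the pose to reach, as a shift and turn from the pose commanded when the call began, along the tool's axes at that moment; what a row does not reach only later rows make up. A row lasts 1/8 s, in which the tool goes at most 62.5 mm and 10.7 degrees, less where a joint would pass 70% of its speed; a pose out of reach is approached as far as the arm can. A call with a gripper value outside its range is refused whole. "jaw" is the gripper's target within -1 to 1 (shut at 1, half-way at 0, fully open at -1), set as the call begins (left out, the last holds). The fingers move at their own pace and stop on an object; "force" is the grip in N (left out, the last holds). Time passes only in rows, so rows that repeat a pose let the fingers close, or fill a call up. It gives the time, the measured TCP pose, the force and the opening at its end, in the units of the state.
- r.sense(): the state, without advancing time (a new reading comes with each control period).
- r.snapshot(name): name is "scene" or "side" or "wrist"; returns the picture (400x640x3 uint8, red, green, blue); there is no depth.
- r.camera_model(name): a dict with "intrinsics" (3x3 intrinsics, pixels), "cam_to_world" (4x4, takes a point from camera to world coordinates). Camera axes: x right, y down, z forward; pixel columns grow to the right and rows downward; lengths in mm; the calibration is good to about 2 mm. A picture is of the moment at which its call begins: read the wrist's pose just before it. camera_model takes no time and is no camera call; for the wrist camera it gives the pose at the moment of the call.
- r.hand_in(): hands the job in, once; it reports no verdict.
Trained networks look in the newest picture that a camera, given by its name, has taken for a name from the list of things; names that differ only in an ending like _2 or _b are one class to them, and where a whole thing is asked for, a point or a joint stands for the part that bears it (a point fixed in the world has none). Each returns a list of dicts, best first, with "conf" (0 to 1); they miss things now and then, are a little off and sometimes report something else, mostly with a low value. They report only what shows in the picture. A call takes as long as a camera call. They do not tell look-alikes from the thing itself.
- r.trace(camera, target): "mask" (400x640 bool, what is visible of it) and "position" ([column, row] in pixels, amid what is visible of it).
- r.spot_point(camera, target): "position" ([column, row] in pixels: a listed point, or the origin of a listed thing).
The state is a dict: "time": time; "joint_pos": joint angles; "qd": joint speeds; "joint_efforts": joint torques, N m; "tool_pos": TCP position; "tcp_rot": TCP orientation; "ft_force": force on the tool from outside, world axes, zero at the start; "wrist_torque": the same for the moment, N m; "finger_gap": finger opening in mm.
Only numpy, scipy, OpenCV 4.12 (cv2) and the standard library are available. Lean on these libraries where they do the work, as an engineer would, in place of code of your own. Each camera call takes 0.05 s, during which the arm holds its last target.

## Task

Customers cannot scan the blue payment panel because it stands too upright: tilt it back, towards the robot, until it leans 30 degrees from upright, then let go and make sure that it stays at that angle. Leave the green panel and the jar with the red lid as they are.

Things in the scene. Friction and masses are not known exactly. Their poses are not given: they have to be found in the camera images.
- blue_panel (a joint): Lean of the BLUE panel, rad: 0 upright, positive back towards the robot, negative forward; range -0.5 to 1.2. The stiff hinge yields to 2 to 4 N near the top and stays where it is left. Flat plate 130 mm wide, 10 mm thick (faces 5 mm either side of the hinge axis), top edge 165 mm from the axis. The front, with a black and white code picture, faces away from the robot; the back is plain blue.
- blue_hinge (a point): Middle of the blue panel's hinge axis, 30 mm above the counter, over the centre of its stand: a flat grey base 100 x 140 mm, 18 mm high, fixed to the counter. Does not turn with the panel: its x axis points level out of the front (world +x, turned up to 0.35 rad either way), y along the hinge, z up.
- green_top (a point): Middle of the top edge of the GREEN panel, which is a stand of the same make and size with a green panel, on the other side of the counter. Not to be moved. It may lean either way. x axis: out of its front face; z axis: up along the panel.
- jar_center (a point): Centre, half-way up, of a loose jar with a red lid, 76 mm in diameter and 120 mm high, standing upright on the counter at its far side. Not to be moved.
There are look-alikes about, which are no part of the job. Leave any orange, purple or yellow look-alike of the part that bears blue_panel alone.

How it is judged (in metres and radians):
At the end, for the whole second after the job is handed in: The blue panel leans back towards the robot by 30 degrees, give or take 10 (0.349 to 0.698 rad), and stays still; the green panel's top is within 15 mm and the jar within 20 mm of where they started (value of joint blue_panel between 0.349 and 0.698 rad and velocity of joint blue_panel between -0.03 and 0.03 rad/s and distance of green_top from where it was at the start of the episode below 0.015 m and distance of jar_center from where it was at the start of the episode below 0.02 m); the robot touches nothing.
It fails at once if the green panel is moved by more than 15 mm at its top edge (distance of green_top from where it was at the start of the episode above 0.015 m).
It fails at once if the jar is moved by more than 20 mm (distance of jar_center from where it was at the start of the episode above 0.02 m).
It also fails if it takes over 34 s, if anything falls off the work surface, if the arm or the gripper's body presses on something with over 40 N, if the wrist force passes 120 N, or if a joint passes its speed limit or range.

## Working session

There is one attempt and no reset: what is moved stays moved. The work goes in short steps, Python scripts to look and compute and a tool call to move; the robot and the scene stay as the last step left them, time stands still between calls to the robot, and variables do not carry over. Pictures are saved under pics/ and viewed, and the job is handed in when it is done.

Besides the shell and the picture viewer there is one more tool, called after "Emit:" by a JSON object that holds its "method" and its "body". arm_command: Moves the arm, as the interface text tells. Its arguments: {"type":"object","properties":{"increments":{"type":"array","items":{"type":"array","items":{"type":"number"}}},"jaw":{"type":"number"},"force":{"type":"number"}},"required":["increments"]}

```bash
mkdir -p pics
python3 - <<'E'
from bench import r
import cv2,numpy as np
print(r.sense()); print(r.finger_overhang)
for n in("scene","side","wrist"):
    im=r.snapshot(n); cv2.imwrite(f"pics/{n}0.png",im[:,:,::-1])
    c=r.camera_model(n); print(n,np.round(c["intrinsics"],1).tolist(),np.round(c["cam_to_world"],3).tolist())
    for t in("blue_hinge","green_top","jar_center"):
        print(t,[(np.round(d["position"],1).tolist(),round(d["conf"],2)) for d in r.spot_point(n,t)])
print(r.sense()["time"])
E
ls
```

```text
{'time': 0.0, 'joint_pos': array([ 6.11690345e+01,  7.51608228e+00,  8.53306652e+01, -3.09377934e-03,
        8.72608009e+01, -4.89304234e+00]), 'qd': array([ 0.01515882,  0.09824099,  0.01734007, -0.06621127, -0.00635646,
       -0.031268  ]), 'joint_efforts': array([-9.93986323e-04, -5.69406724e+01, -5.00544798e+01, -3.39366998e-04,
        1.49893976e-02, -7.47180979e-05]), 'tool_pos': array([243.23755677, 548.02294988, 302.82086211]), 'tcp_rot': array([-9.01074200e+01,  6.09472958e-03, -2.39377781e+01]), 'ft_force': array([-0.43741854,  0.21561189,  0.0269248 ]), 'wrist_torque': array([ 0.07694756,  0.04339154, -0.00408708]), 'finger_gap': 85.1391206930093}
72.6
scene [[457.1, 0.0, 321.2], [0.0, 457.1, 197.8], [0.0, 0.0, 1.0]] [[0.115, 0.833, -0.541, 1219.438], [0.993, -0.105, 0.05, 7.092], [-0.015, -0.543, -0.84, 1085.887], [0.0, 0.0, 0.0, 1.0]]
blue_hinge [([286.7, 187.3], 0.94), ([428.4, 161.9], 0.87), ([362.0, 170.1], 0.81), ([393.7, 235.4], 0.59)]
green_top [([194.5, 177.7], 0.94)]
jar_center [([313.4, 255.6], 0.59)]
side [[395.3, 0.0, 320.0], [0.0, 395.3, 207.3], [0.0, 0.0, 1.0]] [[0.965, -0.174, 0.196, 431.269], [-0.262, -0.653, 0.711, -547.107], [0.004, -0.737, -0.676, 726.838], [0.0, 0.0, 0.0, 1.0]]
blue_hinge [([243.6, 171.8], 0.97), ([260.5, 213.9], 0.62), ([283.0, 280.9], 0.59), ([334.2, 191.5], 0.59)]
green_top [([337.7, 317.4], 0.74)]
jar_center [([382.9, 236.4], 0.82)]
wrist [[325.2, 0.0, 320.9], [0.0, 325.2, 201.1], [0.0, 0.0, 1.0]] [[0.405, 0.873, 0.27, 174.483], [0.914, -0.388, -0.119, 578.89], [0.0, 0.295, -0.956, 373.425], [0.0, 0.0, 0.0, 1.0]]
blue_hinge [([279.2, 364.8], 0.75)]
green_top []
jar_center []
0.6
pics
```

View pics/scene0.png

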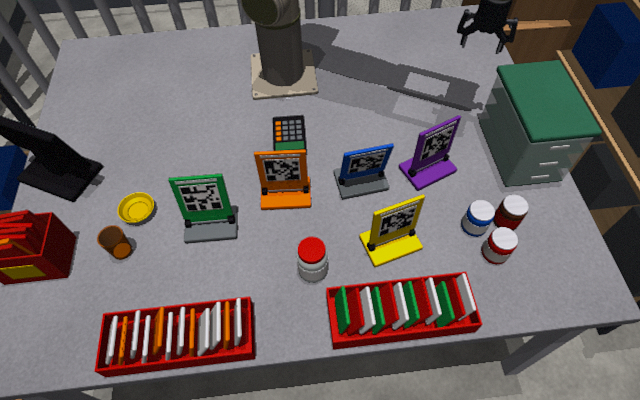

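View pics/side0.png

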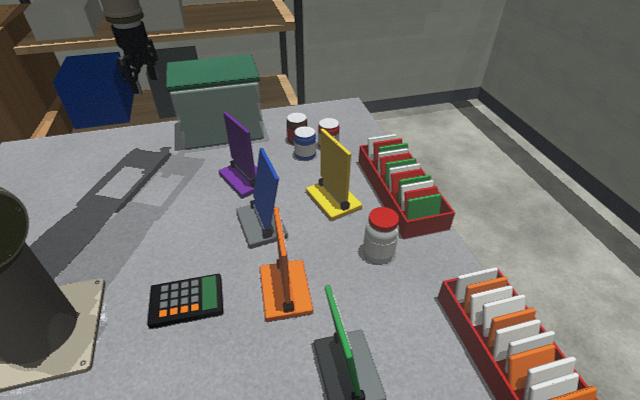

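View pics/wrist0.png

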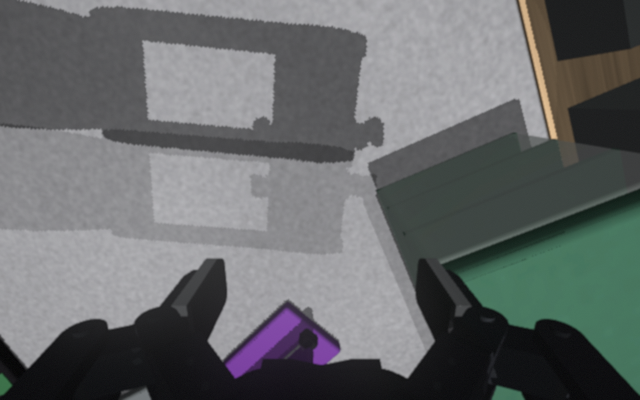

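In the scene view the candidates for the blue stand are orange (287,187), blue (362,170), purple (428,162), yellow (394,235) and green (205,210). The blue plate on a grey base at (362,170), side view (262,205), fits the description. I'll confirm it in an enlarged crop.

Run:
```python
import cv2,numpy as np
a=cv2.imread("pics/scene0.png")[130:210,320:470]; b=cv2.imread("pics/side0.png")[135:255,210:310]
a=cv2.resize(a,None,fx=5,fy=5,interpolation=cv2.INTER_CUBIC); cv2.imwrite("pics/a0.png",a)
b=cv2.resize(b,None,fx=5,fy=5,interpolation=cv2.INTER_CUBIC); cv2.imwrite("pics/b0.png",b)
```

```text
(no output)
```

View pics/a0.png

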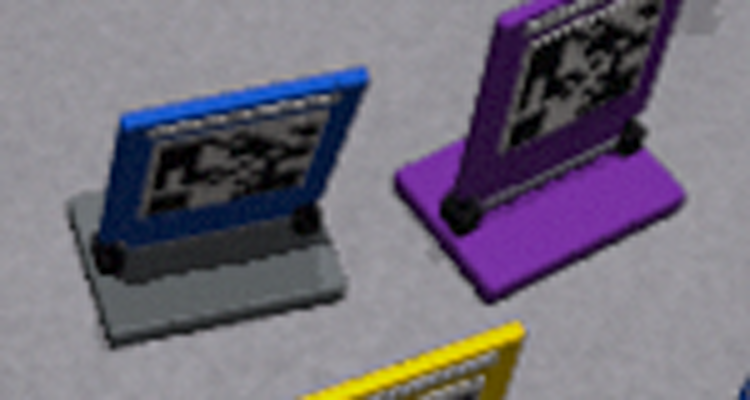

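View pics/b0.png

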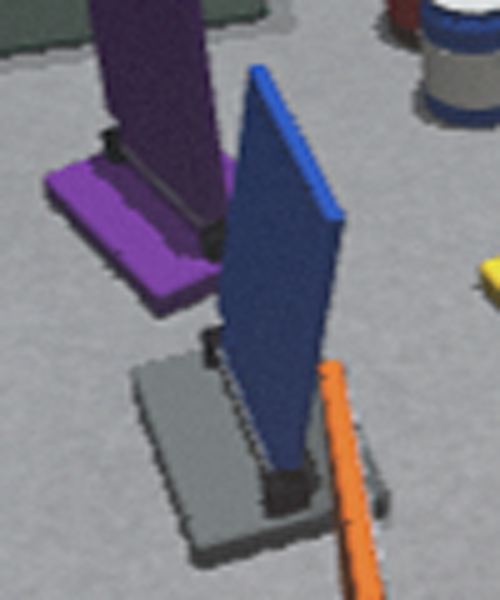

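The crops confirm it: a blue plate on a grey base, with top-edge ends at scene (344.8,154) and (392.8,145), and side (277.2,177.8) and (261.6,148.4). Next I triangulate these points and the neighbours.

```bash
cat > h.py <<'E'
from bench import r
import cv2,numpy as np
def P(n,c=None):
    c=c or r.camera_model(n); return c["intrinsics"]@np.linalg.inv(c["cam_to_world"])[:3]
def tri(p,q,n="scene",m="side"):
    X=cv2.triangulatePoints(P(n),P(m),np.array(p,float).reshape(2,1),np.array(q,float).reshape(2,1)); return (X[:3]/X[3]).ravel()
def proj(n,X):
    x=P(n)@np.append(X,1); return x[:2]/x[2]
E
python3 - <<'E'
from h import *
o={}
for k,p,q in [("topR",(344.8,154),(277.2,177.8)),("topL",(392.8,145),(261.6,148.4)),("knobR",(341.6,181.2),(268,233.4)),("knobL",(381,174),(252.4,204.4)),
  ("hinge_net",(362,170.1),(260.5,213.9)),("orange_hinge",(286.7,187.3),(283,280.9)),("purple_hinge",(428.4,161.9),(243.6,171.8)),("yellow",(393.7,235.4),(334.2,191.5)),("green_top",(194.5,177.7),(337.7,317.4)),("jar",(313.4,255.6),(382.9,236.4))]:
    X=o[k]=tri(p,q); print(k,X.round(1),(proj("scene",X)-p).round(1),(proj("side",X)-q).round(1))
t=o["topL"]-o["topR"]; print(np.linalg.norm(t), np.degrees(np.arctan2(-t[0],t[1])))
E
```

```text
topR [521.6 133.7 190.6] [-0.   0.1] [-0.1 -0.1]
topL [506.9 258.  188.7] [-0.  0.] [-0. -0.]
knobR [487.2 134.4  23.8] [-0.  0.] [-0.1 -0.1]
knobL [468.2 253.2  16.7] [ 0.5 -1. ] [1.2 1. ]
hinge_net [475.7 191.5  45.3] [-0.7  1.3] [-1.7 -1.5]
orange_hinge [493.8 -21.6  31.2] [-0.1  0.1] [-0.2 -0.1]
purple_hinge [458.9 389.6  32.3] [-0.2  0.5] [-0.6 -0.5]
yellow [684.2 240.6  33.2] [-0.9  1.4] [-1.6 -1.3]
green_top [ 548.  -234.7  192.8] [ 0.3 -0.4] [0.8 0.6]
jar [733.   24.9  65.3] [-1.7  2.1] [-3.  -2.3]
125.14368367424134 6.757987559622032
```

```bash
cat > fit.py <<'E'
from h import *
from scipy.optimize import least_squares
# local model: hinge frame u (front), v (hinge), z
def world(hx,hy,yaw,u,v,z):
    c,s=np.cos(yaw),np.sin(yaw); return np.array([hx+c*u-s*v,hy+s*u+c*v,30+z])
def pan(lean,f,v,rad): # f: offset along front normal
    return (-np.sin(lean)*rad+np.cos(lean)*f, v, np.cos(lean)*rad+np.sin(lean)*f)
E
python3 - <<'E'
from fit import *
obs=[("scene",(344.8,154),"p",-65),("side",(277.2,177.8),"p",-65),("scene",(392.8,145),"p",65),("side",(261.6,148.4),"p",65),
("scene",(342,197),"b",50,-70),("side",(287.4,232.6),"b",50,-70),("scene",(333.6,170),"b",-50,-70),("side",(248.6,244.6),"b",-50,-70),("scene",(388.6,187.6),"b",50,70),("side",(237,209),"b",-50,70)]
def f(p):
    hx,hy,yaw,lean=p; e=[]
    for o in obs:
        l=pan(lean,0,o[3],165) if o[2]=="p" else (o[3],o[4],-12)
        e.append(proj(o[0],world(hx,hy,yaw,*l))-o[1])
    return np.array(e).ravel()
s=least_squares(f,[477,193,.12,-.2],x_scale=[10,10,.1,.1],loss="soft_l1")
print(s.x.round(3),np.degrees(s.x[2:]).round(1)); print(f(s.x).reshape(-1,2).round(1).tolist())
# yellow top edge
for p,q in [((371,212),(321,132)),((423,199),(321,132)),((371,212),(350,158))]: print(tri(p,q).round(0))
E
```

```text
[ 4.79228e+02  1.91266e+02  1.10000e-01 -2.18000e-01] [  6.3 -12.5]
[[-1.3, 0.1], [0.3, 0.6], [0.9, -0.5], [-0.0, -1.3], [-0.6, 0.2], [1.0, 0.7], [-0.7, -1.0], [0.2, -0.4], [1.0, -0.2], [-1.0, -1.4]]
[679. 186. 221.]
[668. 299. 182.]
[698. 167. 191.]
```

Fit: hinge (479,191,30), yaw 6.3°, lean −12.5° (forward), residuals about 1 px. I'll go above the front side with the fingers shut and the jaw axis along the hinge: TCP (566,201,314).

Emit:
{"method": "arm_command", "body": {"increments": [[0.048,-0.002,-0.021,0,-0.058,0],[0.097,-0.004,-0.041,0,-0.117,0],[0.145,-0.006,-0.062,0,-0.176,0],[0.193,-0.008,-0.083,0,-0.235,0],[0.242,-0.01,-0.104,0,-0.293,0],[0.29,-0.01,-0.124,0,-0.352,0],[0.338,-0.01,-0.145,0,-0.411,0],[0.387,-0.01,-0.166,0,-0.469,0],[0.435,-0.01,-0.186,0,-0.528,0],[0.435,-0.01,-0.186,0,-0.528,0]], "jaw": 1}}

```text
time: 1.85
tool_pos: [567.5, 198.8, 313.6]
tcp_rot: [-90.1, -0.0, 6.1]
ft_force: [-0.7, 0.2, -0.0]
finger_gap: -0.1
```

Emit:
{"method": "arm_command", "body": {"increments": [[0,0.02,0,0,0,0],[0,0.04,0,0,0,0],[0,0.06,0,0,0,0],[0,0.08,0,0,0,0],[0,0.097,0,0,0,0],[0,0.097,0,0,0,0],[0,0.097,0,0,0,0],[0,0.097,0,0,0,0],[0,0.097,0,0,0,0],[0,0.097,0,0,0,0]]}}

```text
time: 3.1
tool_pos: [565.8, 201.9, 217.3]
tcp_rot: [-90.0, -0.0, 6.3]
ft_force: [0.2, -0.2, 0.2]
finger_gap: -0.1
```

```bash
python3 - <<'E'
from h import *
for n in("scene","side"):
    im=r.snapshot(n)[:,:,::-1]; c=im[90:250,280:480] if n=="scene" else im[80:260,190:390]
    cv2.imwrite(f"pics/{n}1.png",cv2.resize(c,None,fx=3,fy=3))
E
python3 -c "
import cv2,numpy as np
a=cv2.imread('pics/scene1.png');b=cv2.imread('pics/side1.png');h=max(a.shape[0],b.shape[0])
a=cv2.copyMakeBorder(a,0,h-a.shape[0],0,0,0);b=cv2.copyMakeBorder(b,0,h-b.shape[0],0,0,0)
c=np.hstack([a,b]);cv2.imwrite('pics/c1.png',cv2.resize(c,None,fx=.66,fy=.66))"
```

```text
(no output)
```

View pics/c1.png

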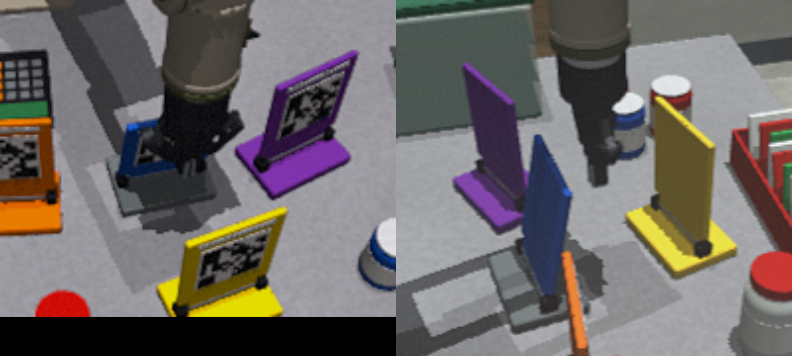

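The scene and side views show the shut fingers in the gap between the blue and yellow plates, clear of both. Pushing toward the robot along −tool x.

Emit:
{"method": "arm_command", "body": {"increments": [[-0.012,0,0,0,0,0],[-0.025,0,0,0,0,0],[-0.037,0,0,0,0,0],[-0.05,0,0,0,0,0],[-0.062,0,0,0,0,0],[-0.075,0,0,0,0,0],[-0.088,0,0,0,0,0],[-0.1,0,0,0,0,0],[-0.115,0,0,0,0,0],[-0.115,0,0,0,0,0]]}}

```text
time: 4.45
tool_pos: [450.0, 189.2, 216.7]
tcp_rot: [-90.0, 0.1, 6.3]
ft_force: [0.4, 0.2, -0.2]
finger_gap: 0.0
```

Run:
```python
from h import *
cs=[]
for n in("scene","side"):
    im=r.snapshot(n)[:,:,::-1]; c=im[100:220,290:420] if n=="scene" else im[110:270,180:310]
    c=cv2.resize(c,None,fx=3,fy=3); cs.append(cv2.copyMakeBorder(c,0,480-c.shape[0],0,0,0))
cv2.imwrite("pics/c2.png",np.hstack(cs)); print(r.sense()["ft_force"])
```

```text
[ 0.73914659  0.0032073  -0.58548846]
```

View pics/c2.png

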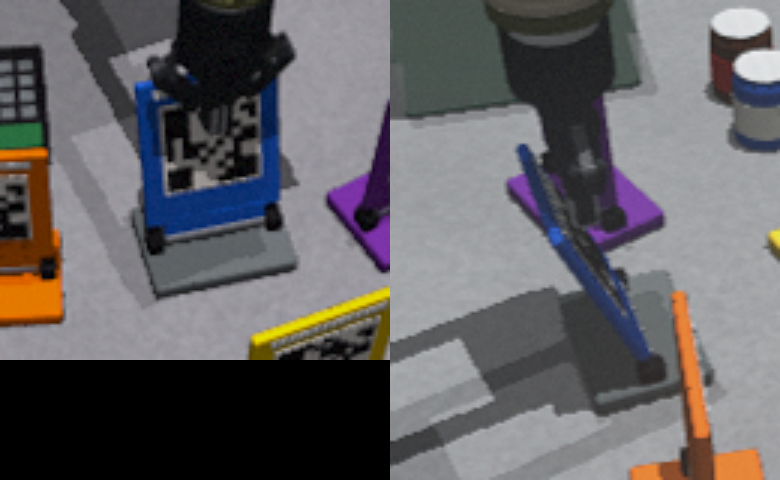

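The panel was carried back. Top edge is now at side (235.3,188.7) and (224,160), scene left end (337,129). Estimating the lean.

```bash
cat > lean.py <<'E'
from fit import *
def lean(obs):
    f=lambda p:np.array([proj(n,world(479.2,191.3,.11,*pan(p[0],0,v,165)))-q for n,q,v in obs]).ravel()
    s=least_squares(f,[.4]); return np.degrees(s.x[0]),f(s.x).reshape(-1,2).round(1).tolist()
E
python3 - <<'E'
from lean import *
print(lean([("side",(235.3,188.7),-65),("side",(224,160),65),("scene",(337,129),-65)]))
for o in [("side",(235.3,188.7),-65),("side",(224,160),65),("scene",(337,129),-65)]: print(lean([o]))
E
```

```text
(np.float64(20.098210282332587), [[0.6, 1.7], [-0.3, -2.8], [-2.4, -0.6]])
(np.float64(19.893686773710225), [[0.9, 1.6]])
(np.float64(20.98489010581096), [[-1.3, -2.2]])
(np.float64(17.479626529109787), [[-1.7, 0.8]])
```

About 20°, matching the predicted 21°. Pushing 23 mm further to reach 30°, then backing straight off.

Emit:
{"method": "arm_command", "body": {"increments": [[-0.006,0,0,0,0,0],[-0.012,0,0,0,0,0],[-0.018,0,0,0,0,0],[-0.023,0,0,0,0,0],[-0.023,0,0,0,0,0],[-0.023,0,0,0,0,0],[-0.008,0,0,0,0,0],[0.012,0,0,0,0,0],[0.037,0,0,0,0,0],[0.062,0,0,0,0,0]]}}

```text
time: 5.8
tool_pos: [513.4, 196.1, 216.5]
tcp_rot: [-90.0, 0.1, 6.3]
ft_force: [0.3, -0.4, 0.2]
finger_gap: -0.0
```

Emit:
{"method": "arm_command", "body": {"increments": [[0.01,-0.02,0,0,0,0],[0.02,-0.05,0,0,0,0],[0.03,-0.08,0,0,0,0],[0.04,-0.12,0,0,0,0],[0.04,-0.15,0,0,0,0],[0.04,-0.18,0,0,0,0],[0.04,-0.2,0,0,0,0],[0.04,-0.2,0,0,0,0],[0.04,-0.2,0,0,0,0],[0.04,-0.2,0,0,0,0]]}}

```text
time: 7.05
tool_pos: [552.2, 200.4, 415.0]
tcp_rot: [-90.0, 0.2, 6.3]
ft_force: [-0.2, 0.1, -0.6]
finger_gap: 0.2
```

Run:
```python
from h import *
cs=[]
for n in("scene","side"):
    im=r.snapshot(n)[:,:,::-1]; cv2.imwrite(f"pics/{n}3.png",im); c=im[100:220,290:420] if n=="scene" else im[110:270,180:310]
    c=cv2.resize(c,None,fx=3,fy=3); cs.append(cv2.copyMakeBorder(c,0,480-c.shape[0],0,0,0))
    for t in("green_top","jar_center"):
        print(n,t,[(np.round(d["position"],1).tolist(),round(d["conf"],2)) for d in r.spot_point(n,t)][:2])
cv2.imwrite("pics/c3.png",np.hstack(cs)); print(r.sense()["ft_force"],r.sense()["time"])
```

```text
scene green_top []
scene jar_center [([314.3, 254.7], 0.93)]
side green_top [([338.0, 315.6], 0.63)]
side jar_center [([381.9, 233.0], 0.79)]
[-0.53161875  0.03644099 -0.08585865] 7.35
```

View pics/c3.png

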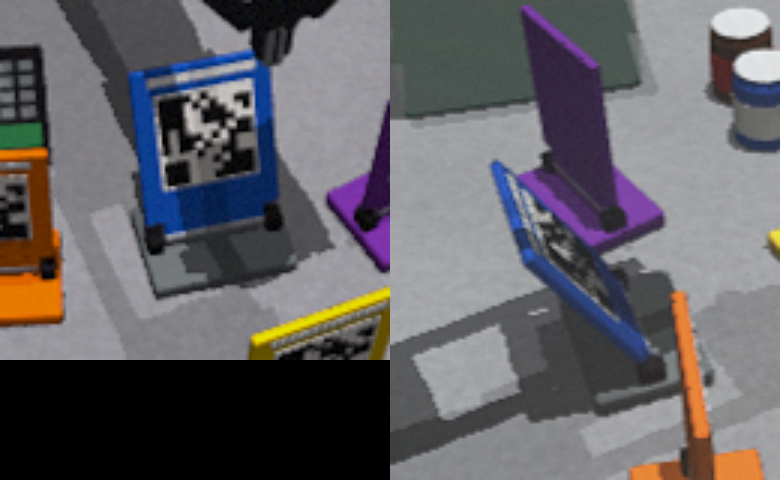

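The panel leans back and the gripper is clear of it. Top edge: side (225,194.7) and (214.3,165), scene (334,124.7) and (378.7,117).

Run:
```python
from lean import *
O=[("side",(225,194.7),-65),("side",(214.3,165),65),("scene",(334,124.7),-65),("scene",(378.7,117),65)]
print(lean(O))
for o in O: print(lean([o]))
a,b=tri(O[2][1],O[0][1]),tri(O[3][1],O[1][1]);m=(a+b)/2;print(a,b,np.degrees(np.arctan2(-(m[:2]-[479.2,191.3])@[.994,.11],m[2]-30)))
A=[cv2.imread(f"pics/{n}{i}.png") for n in("scene","side") for i in(0,3)]
for k,(x0,x1,y0,y1) in [(0,(165,242,165,245)),(2,(310,390,280,400)),(0,(295,332,232,282)),(2,(360,402,205,265))]:
    p,q=[cv2.cvtColor(A[k+i],cv2.COLOR_BGR2GRAY).astype(np.float32) for i in(0,1)]
    print(cv2.phaseCorrelate(p[y0:y1,x0:x1],q[y0:y1,x0:x1]))
```

```text
(np.float64(29.126967248490622), [[0.7, 2.2], [0.1, -1.9], [-1.6, -0.1], [0.9, -1.1]])
(np.float64(28.5663882044449), [[1.3, 1.8]])
(np.float64(30.156186606047278), [[-0.9, -1.1]])
(np.float64(26.93980207085322), [[-1.0, 0.6]])
(np.float64(28.865919766456962), [[1.0, -1.0]])
[406.86048288 122.47662013 175.02480615] [391.35526056 245.36227902 169.75319587] 29.458410528105144
((-0.004381534313054658, 0.01083727987046501), 0.9763805425167084)
((0.012398179373910523, 0.030464911044383314), 0.9982312286893527)
((0.0468882474433876, -0.023052019794604917), 0.978059709072113)
((0.49245179285304275, -0.027587452588722527), 0.9941287291491473)
```

Lean is 29° (single-point estimates 27–30°), and the green panel and jar haven't moved in the images. One idle second will show whether it stays put.

Emit:
{"method": "arm_command", "body": {"increments": [[0,0,0,0,0,0],[0,0,0,0,0,0],[0,0,0,0,0,0],[0,0,0,0,0,0],[0,0,0,0,0,0],[0,0,0,0,0,0],[0,0,0,0,0,0],[0,0,0,0,0,0],[0,0,0,0,0,0],[0,0,0,0,0,0]]}}

```text
time: 8.6
tool_pos: [552.6, 200.5, 416.9]
tcp_rot: [-90.0, -0.0, 6.3]
ft_force: [0.3, -0.1, -0.2]
finger_gap: -0.3
```

Run:
```python
from h import *
q=cv2.cvtColor(r.snapshot("side"),cv2.COLOR_RGB2GRAY).astype(np.float32)
p=cv2.cvtColor(cv2.imread("pics/side3.png"),cv2.COLOR_BGR2GRAY).astype(np.float32)
s=np.s_[155:240,205:275]; sh=cv2.phaseCorrelate(p[s],q[s]); print(sh,abs(p[s]-q[s]).max(), r.sense()["ft_force"])
if np.hypot(*sh[0])<.3: print(r.hand_in())
```

```text
((0.012320107021629667, -0.041196566334804174), 0.9744357098767786) 42.0 [ 0.60664737 -0.3784842   1.20919722]
the job is handed in; nothing more can be done
None
```

The blue panel now leans back about 29° towards the robot, up from about 12.5° forward. I pushed its front face with the shut fingertips, backed off, raised the gripper clear and handed the job in at about 8.7 s.

- **Lean:** fitting all four top-edge ends in two cameras gives 29.1°, and triangulating them gives 29.5°. Estimates from single points ranged from 27° to 30°, all well inside the 20–40° allowed.
- **Staying put:** over an idle wait of about 1.25 s after letting go, the panel's picture shifted by less than 0.05 px. The force readings were at noise level, with nothing touching the arm.
- **Green panel:** its picture moved by less than 0.05 px in both views. The network missed its top in the last scene picture, so this rests on comparing the images.
- **Jar:** it moved less than 0.1 px in the scene view. In the side view it showed a 0.5 px shift, which I put down to shadow. The network's own jar position in the side view differed by about 3 px between pictures, which the image comparison did not bear out.

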